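# Clear a pile of parts on the electronics bench

## Robot

A 7-joint arm with a two-finger parallel gripper is mounted at the origin on the work surface. World frame = base frame: x ahead of the robot, y to its left, z up, the work surface at z = 0. Lengths are in m, angles in rad, forces in N, time in s.
With the tool pointing down it reaches from about 0.4 to 0.875 m from the base axis. Payload 4.4 kg.
Tool frame: the origin (TCP) lies midway between the tips of the shut fingers; the grasp point (between the pads) lies 19 mm behind it (ctrl.grip_depth is the distance from the TCP to the grasp point, in m); z points along the fingers, y is the line along which they close (so a half turn about z gives the same grasp; the last joint's range is limited). The gripper opens to 85 mm and grips with 20 to 120 N. Pads are 22 mm wide; open, the fingers measure 114 mm over their backs; the gripper's body (76 mm by 85 mm) begins 54 mm behind the grasp point. The pads swing forward as they close: fully open they stand 13 mm farther back than shut.
Start: joints at [-1.176, 0.628, 0.038, 1.517, -0.027, 0.996, -0.02], TCP at [0.289, 0.582, 0.231] pointing down, gripper open.
Joint ranges: [-3.06, 3.06], [-0.37, 2.12], [-1.25, 1.32], [0.18, 2.47], [-1.1, 4.24], [0.23, 1.98], [-2.94, 2.94]. Speed limits (rad/s): [2.57, 2.57, 3.14, 3.14, 3.14, 3.14, 3.14].

## Interface

Orientations are given as a unit quaternion [x, y, z, w].
In Python, from cell import ctrl gives the robot as it stands.
- The arm moves only by the shell command python3 -m crank 'ROWS' [FORCE]. ROWS is a JSON object whose one key "plan" holds a list of rows, each an object with "offset": the shift along the tool's x, y, z in units of 30 mm (1.0 is 30 mm), a list of three; "turn": the turn, a rotation vector about the tool's x, y, z in units of 8 degrees (1.0 is 8 degrees), a list of three; "grip": the finger opening in mm, from 0 to 85.4. In form: {"plan": [{"offset": [x, y, z], "turn": [rx, ry, rz], "grip": grip}, ...]}. A call has 1 to 5 rows; each row shifts and turns the commanded pose from where the row before left it, along the tool's axes as they then stand; what a row does not reach is not made up. A row lasts 1/10 s, in which the tool goes at most 50 mm and 8.59 degrees, less where a joint would pass 70% of its speed; a pose out of reach is approached as far as the arm can. A call is refused whole if a number of a shift passes 1 or a number of a turn 1, either way. A call with a gripper value outside its range is refused whole. The fingers move at their own pace and stop on an object; FORCE is the grip in N (left out, the last holds). Time passes only in rows, so rows that do not move let the fingers close. It gives the time, the measured TCP pose, the force, the opening and the grip force at its end, in the units of the state.
- ctrl.get_state(): the state, without advancing time (a new reading comes with each control period).
- ctrl.read_camera(name): name is "scene" or "top"; returns a dict with "img" (400x640x3 uint8, red, green, blue), "z_map" (400x640 float32, m along the optical axis (not along the pixel's ray), 0 where there is no reading), "fx", "fy", "cx", "cy" (pixels), "distortion" ([k1, k2, p1, p2, k3] as OpenCV has them; the pictures are not rectified), "R" (3x3) and "t" (3): a world point X has camera coordinates R X + t. Camera axes: x right, y down, z forward; pixel columns grow to the right and rows downward; lengths in m; the calibration is good to about 2 mm. A picture is of the moment at which its call begins.
- ctrl.hand_in(): hands the job in; it is judged then, once.
Trained networks look in the newest picture that a camera, given by its name, has taken for a name from the list of things; names that differ only in an ending like _2 or _b are one class to them, and where a whole thing is asked for, a point or a joint stands for the part that bears it (a point fixed in the world has none). Each returns a list of dicts, best first, with "conf" (0 to 1); they miss things now and then, are a little off and sometimes report something else, mostly with a low value. They report only what shows in the picture. A call takes as long as a camera call. They do not tell look-alikes from the thing itself.
- ctrl.boxes_of(camera, thing): "centre" ([x, y, z] in m, in world coordinates, good to about 4 mm: the middle of the surface that is visible of it).
- ctrl.mark_of(camera, thing): "centre" ([x, y, z] in m, in world coordinates, good to about 4 mm: a listed point, or the origin of a listed thing).
The state is a dict: "clock": time; "joint_positions": joint angles; "qvel": joint speeds; "joint_efforts": joint torques, N m; "position": TCP position; "ee_rot": TCP orientation; "contact_force": force on the tool from outside, world axes, zero at the start; "ft_torque": the same for the moment, N m; "gripper_width": finger opening in m; "grasp_force": force on a finger pad.
Only numpy, scipy, OpenCV 4.12 (cv2) and the standard library are available. Lean on these libraries where they do the work, as an engineer would, in place of code of your own. Each camera call takes 0.05 s, during which the arm holds its last target. There are 200 camera calls.

## Task

Take the pile of parts on the bench apart and put each thing on its own place: the transformer in the small, nearly square tray, the round tin in the round dish, the solder spool over the upright pin of the reel stand, and the metal enclosure in the long rectangular tray. Set each one down upright and flat on the floor of its place, without dropping it or tipping it over. Leave the circuit board and the screwdriver where they lie.

Things in the scene. Friction and masses are not known exactly. Their poses are not given: they have to be found in the camera images.
- transformer: Small transformer, a dark laminated steel block with a copper band across the middle of its top and sides: 30 (its x) x 26 (its y) x 28 mm high, about 90 g. At the start it is the topmost thing of the pile, standing on the tin. Origin: centre of its underside, z up.
- tin: Closed round brass tin, 44 mm diameter, 26 mm high, about 90 g. At the start it is in the pile, on the spool and under the transformer. Origin: centre of its underside, z up (its axis).
- spool: Solder spool standing on end, white flanges and grey wire: 58 mm diameter over the flanges (wire 57 mm), 46 mm high, with an open 24 mm bore right through along its axis, about 220 g. At the start it is in the pile, on the enclosure and under the tin. Origin: centre of its underside, z up (its axis).
- enclosure: Rectangular cast aluminium enclosure (a closed box): 92 (its x) x 62 (its y) x 30 mm high, about 250 g. At the start it is the bottom of the pile, lying flat on the bench (z = 0). The pile of four is 130 mm high. Origin: centre of its underside, z up.
- small_tray: Place of the transformer: fixed black plastic tray, nearly square, outside 58 (its x) x 54 (its y) mm, inside 50 x 46 mm, its walls 4 mm thick and 8 mm high above the bench; the inner floor is 4 mm above the bench. Origin: centre of its underside, on the bench.
- dish: Place of the tin: fixed round white dish, outside 74 mm diameter, inside 64 mm, rim 8 mm high above the bench; the inner floor is 3 mm above the bench. Origin: centre of its underside, on the bench.
- reel_stand: Place of the spool: fixed round wooden base, 76 mm diameter and 10 mm thick, with a plain upright steel pin of 8 mm diameter at its centre, which rises 38 mm above the base's top (tip 48 mm above the bench). Origin: centre of its underside, on the bench.
- long_tray: Place of the enclosure: fixed black plastic tray, outside 120 (its x) x 90 (its y) mm, inside 112 x 82 mm, its walls 4 mm thick and 8 mm high above the bench; the inner floor is 4 mm above the bench. The enclosure fits only with its long side along the tray's long side (either way round). Origin: centre of its underside, on the bench.
- board: Bystander, loose: blue circuit board with black pin rows, 56 (its x) x 40 (its y) mm, 11 mm high over all, lying on the bench. Origin: centre of its underside.
- screwdriver: Bystander, loose: screwdriver with a black handle, 150 mm long along its x, lying on the bench. Origin: under its middle.
Things that resemble listed ones, but are neither listed nor needed, are in the scene too. There is more than one size of the tin; the one meant has the size given above.

How it is judged:
At the end, for the whole second after the job is handed in: Each thing at rest, upright (0.06 rad) and seated on the floor of its own place (2.5 mm in height); centres within: transformer to small tray 16 mm, tin to dish 12.5 mm, spool to reel stand 10.5 mm (pin in its bore), enclosure to long tray 16 mm (horizontal distance between transformer and small_tray below 0.016 m and z of transformer in the frame of small_tray between 0.002 and 0.0065 m and angle between each of transformer, tin, spool, enclosure's own z axis and vertical below 0.06 rad and linear speed of each of transformer, tin, spool, enclosure below 0.02 m/s and horizontal distance between tin and dish below 0.0125 m and z of tin in the frame of dish between 0.001 and 0.0055 m and horizontal distance between spool and reel_stand below 0.0105 m and z of spool in the frame of reel_stand between 0.008 and 0.0125 m and horizontal distance between enclosure and long_tray below 0.016 m and z of enclosure in the frame of long_tray between 0.002 and 0.0065 m); the robot touches nothing.
It fails at once if one of the four things is tipped over (more than 0.6 rad) (angle between any of transformer, tin, spool, enclosure's own z axis and vertical above 0.6 rad).
It fails at once if one of the four things is dropped or thrown (faster than 0.7 m/s, a fall of 25 mm, while the fingers do not hold it) ((linear speed of transformer above 0.7 m/s and contact force between the fingers and transformer below 0.2 N) or (linear speed of tin above 0.7 m/s and contact force between the fingers and tin below 0.2 N) or (linear speed of spool above 0.7 m/s and contact force between the fingers and spool below 0.2 N) or (linear speed of enclosure above 0.7 m/s and contact force between the fingers and enclosure below 0.2 N)).
It fails at once if the circuit board or the screwdriver is moved by more than 15 mm (distance of any of board, screwdriver from where it was at the start of the episode above 0.015 m).
It also fails if it takes over 134 s, if anything falls off the work surface, if the arm or the gripper's body presses on something with over 40 N, if the wrist force passes 120 N, or if a joint passes its speed limit or range.

## Working session

There is one attempt and no reset: what is moved stays moved. The work goes in short steps, Python scripts to look and compute and a shell command to move; the robot and the scene stay as the last step left them, time stands still between calls to the robot, and variables do not carry over. Pictures are saved under pics/ and viewed, at most 14 in all, crops included, and the job is handed in when it is done.

```bash
ls; mkdir -p pics
cat > h.py <<'E'
import numpy as np,cv2
from cell import ctrl
from scipy.spatial.transform import Rotation as Ro
def cam(n,save=None):
    c=ctrl.read_camera(n)
    if save: cv2.imwrite('pics/'+save+'.png',c['img'][:,:,::-1])
    return c
def cloud(c):
    K=np.array([[c['fx'],0,c['cx']],[0,c['fy'],c['cy']],[0,0,1]])
    h,w=c['z_map'].shape
    g=np.stack(np.meshgrid(np.arange(w),np.arange(h)),-1).reshape(-1,1,2).astype(np.float64)
    u=cv2.undistortPoints(g,K,np.array(c['distortion'],float)).reshape(h,w,2)
    z=c['z_map'][...,None]
    P=np.concatenate([u*z,z],-1)
    X=(P-np.array(c['t']))@np.array(c['R'])
    X[c['z_map']==0]=np.nan
    return X
E
python3 - <<'E'
from h import *
s=ctrl.get_state();print(s)
for n in('top','scene'):
    c=cam(n,n+'0');np.savez('/tmp/'+n+'0.npz',X=cloud(c),img=c['img'])
    for t in 'transformer tin spool enclosure small_tray dish reel_stand long_tray board screwdriver'.split():
        print(n,t,[(np.round(d['centre'],3).tolist(),round(d['conf'],2)) for d in ctrl.boxes_of(n,t)[:4]],[(np.round(d['centre'],3).tolist(),round(d['conf'],2)) for d in ctrl.mark_of(n,t)[:4]])
E
```

```text
pics
{'clock': 0.0, 'joint_positions': array([-1.17581315,  0.62935249,  0.03842269,  1.51836805, -0.02703396,
        0.99629791, -0.02000968]), 'qvel': array([-0.00087149, -0.00027314, -0.00021581, -0.00039143,  0.00140453,
       -0.00078762, -0.0001837 ]), 'joint_efforts': array([ 5.23369526e-04, -5.63405013e+01,  1.22627288e+00, -1.93440968e+01,
        1.09418141e-02,  1.02639286e-02,  1.74796446e-05]), 'position': array([0.28869889, 0.58166918, 0.23038459]), 'ee_rot': array([ 2.28364802e-01,  9.73575167e-01, -9.27620494e-04, -2.24878221e-04]), 'contact_force': array([-0.94594693, -0.84188079,  0.39612479]), 'ft_torque': array([-0.06341277,  0.01907817, -0.07537279]), 'grasp_force': 0.0, 'gripper_width': 0.08560149049317056}
top transformer [([0.446, 0.16, 0.024], 0.57), ([0.653, 0.142, 0.13], 0.52)] [([0.655, 0.144, 0.099], 0.68)]
top tin [([0.68, 0.232, 0.018], 0.44), ([0.649, 0.133, 0.1], 0.41)] [([0.684, 0.234, 0.002], 0.66), ([0.742, 0.072, -0.0], 0.6), ([0.661, 0.145, 0.073], 0.51)]
top spool [([0.643, 0.126, 0.079], 0.52)] [([0.66, 0.139, 0.029], 0.53)]
top enclosure [([
[... 806 characters left out ...]
656, 0.14, 0.077], 0.68), ([0.682, 0.232, -0.001], 0.59), ([0.741, 0.066, 0.002], 0.42)]
scene spool [([0.673, 0.161, 0.066], 0.97)] [([0.66, 0.141, 0.034], 0.94)]
scene enclosure [([0.681, 0.164, 0.027], 0.95)] []
scene small_tray [] [([0.648, -0.144, 0.0], 0.67)]
scene dish [([0.475, 0.014, -0.001], 0.93)] [([0.475, 0.012, -0.002], 0.63)]
scene reel_stand [([0.473, 0.341, 0.01], 0.65), ([0.475, 0.014, 0.001], 0.39)] [([0.471, 0.337, 0.001], 0.67)]
scene long_tray [] [([0.476, -0.325, -0.002], 0.85)]
scene board [([0.712, -0.002, 0.002], 0.61)] [([0.712, -0.005, 0.001], 0.52)]
scene screwdriver [([0.455, 0.158, 0.022], 0.87)] [([0.475, 0.156, -0.001], 0.83), ([0.478, -0.324, -0.001], 0.43)]
```

Run:
```python
from h import *
A=[np.load(f'/tmp/{n}0.npz')['X'].reshape(-1,3) for n in('top','scene')]
def fit(nm,c,r,z0,z1):
    for k,X in zip(('top','scene'),A):
        m=(np.hypot(*(X[:,:2]-c).T)<r)&(X[:,2]>z0)&(X[:,2]<z1)
        P=X[m]
        if len(P)<10: print(nm,k,'few');continue
        q=cv2.minAreaRect((P[:,:2]*1000).astype(np.float32)); 
        cc=cv2.minEnclosingCircle((P[:,:2]*1000).astype(np.float32))
        print(nm,k,len(P),'z',round(np.median(P[:,2]),4),'rect',np.round(q[0],1),np.round(q[1],1),round(q[2],1),'circ',np.round(cc[0],1),round(cc[1],1))
fit('transf',(.657,.143),.03,.123,.14)
fit('tin',(.657,.143),.04,.096,.108)
fit('spool',(.657,.143),.05,.070,.082)
fit('encl',(.657,.143),.07,.026,.034)
fit('small',(.646,-.143),.05,.006,.012)
fit('long',(.475,-.324),.085,.006,.012)
fit('dish',(.474,.012),.05,.006,.012)
fit('reel',(.47,.336),.055,.007,.014)
fit('pin',(.47,.336),.03,.03,.055)
fit('board',(.712,-.004),.045,.004,.02)
fit('sdr',(.476,.158),.09,.004,.05)
fit('t1',(.684,.233),.035,.012,.04)
fit('t2',(.742,.07),.035,.012,.04)
X=A[0]; print('all >15mm');
```

```text
transf top 142 z 0.1303 rect [657.  142.1] [31. 26.] 6.8 circ [656.9 142. ] 19.2
transf scene 177 z 0.1304 rect [658.9 142.3] [31.  27.5] 2.6 circ [659.3 141.5] 19.3
tin top 97 z 0.1021 rect [653.8 140.7] [35.3 42.5] 12.3 circ [656.8 141.5] 21.9
tin scene 136 z 0.1024 rect [666.5 149. ] [25.8 43. ] 45.7 circ [660.6 142.9] 21.9
spool top 126 z 0.0764 rect [654.4 139.5] [48.5 56.8] 30.9 circ [657.8 141.6] 28.8
spool scene 194 z 0.0768 rect [665.2 146.9] [44.3 55.8] 50.7 circ [661. 142.] 28.7
encl top 316 z 0.0301 rect [656.1 142.6] [61.9 92.7] 82.0 circ [656.1 144.9] 52.8
encl scene 460 z 0.0305 rect [659.  144.3] [62.9 92.1] 81.5 circ [659.8 143.6] 53.9
small top 171 z 0.0079 rect [ 649.4 -132.2] [76.3 58.4] 58.8 circ [ 647.5 -135.8] 42.2
small scene 134 z 0.0079 rect [ 647.2 -140.6] [57.3 56. ] 60.5 circ [ 646.3 -140.5] 37.4
long top 612 z 0.0074 rect [ 485.9 -324.2] [ 98.6 141.4] 59.6 circ [ 479.5 -325.2] 78.4
long scene 193 z 0.0073 rect [ 476.3 -319.2] [ 95.4 119.4] 59.4 circ [ 476.1 -318.5] 72.5
dish top 176 z 0.0079 rect [471.1  15.2] [71.2 72.6] 34.6 circ [473.7  18.8] 40.4
dis
[... 363 characters left out ...]
[5.8 6.9] 59.6 circ [472.5 340.6] 3.7
board top 222 z 0.0062 rect [712.6  -6.2] [67.6 73.2] 44.5 circ [713.9  -4.1] 43.9
board scene 273 z 0.0064 rect [705.8  -7.6] [72.8 47.6] 2.7 circ [706.7  -1.3] 39.1
sdr top 438 z 0.0205 rect [470.8 159.5] [158.8 173.9] 8.2 circ [475.8 158.2] 89.3
sdr scene 362 z 0.021 rect [477.7 134. ] [122.6 149. ] 89.6 circ [474.1 151.9] 82.8
t1 top 88 z 0.0176 rect [682.8 231.6] [25.8 28.6] 83.7 circ [683.3 232.1] 14.9
t1 scene 153 z 0.0183 rect [686.2 232.9] [29.5 27.7] 53.7 circ [684.9 233.2] 15.6
t2 top 97 z 0.0181 rect [742.1  69.7] [29.6 27.4] 0.2 circ [741.9  69.9] 15.0
t2 scene 122 z 0.018 rect [744.2  70.4] [30.1 27.9] 32.2 circ [744.5  69.7] 15.6
all >15mm
```

View pics/top0.png

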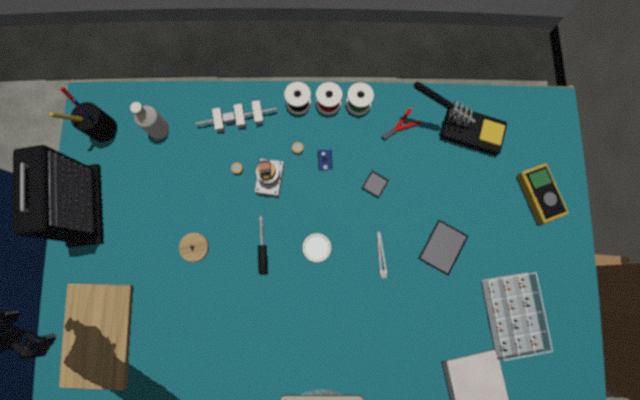

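View pics/scene0.png

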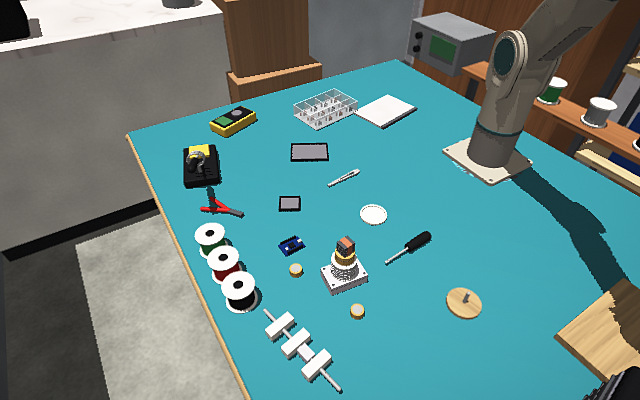

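The top view shows the pile at pixel (268,172), the small tray at (375,183) and the long tray at (444,246). The dish is at (317,247), the reel stand at (193,247), and the two small look-alike tins at (237,168) and (297,148). The scene view agrees with this. Next I turn the tool to line up with the transformer.

```bash
cat >> h.py <<'E'
def to(x,y,z,yaw):
    s=ctrl.get_state();R=Ro.from_quat(s['ee_rot']).as_matrix()
    yw=np.degrees(np.arctan2(R[1,1],R[0,1]))
    # turn about tool z needed first, then shift in tool axes at current attitude
    d=(yw-yaw+90)%180-90
    D=np.array([x,y,z])-s['position']
    T=np.array([[-np.sin(np.radians(yaw)) ,np.cos(np.radians(yaw)),0],[-np.cos(np.radians(yaw)),-np.sin(np.radians(yaw)),0]])
    print('t',round(s['clock'],2),'pos',np.round(s['position'],4),'yaw',round(yw,1),'w',round(s['gripper_width']*1000,1),'gf',round(s['grasp_force'],1),'F',np.round(s['contact_force'],1),'tilt',round(np.degrees(np.arccos(-R[2,2])),2))
    print(' turn z units',round(d/8,2),' shift now',np.round(R.T@D/.03,2),' shift after turn',np.round((R@Ro.from_euler('z',d,degrees=True).as_matrix()).T@D/.03,2))
E
python3 -m crank '{"plan":[{"offset":[0,0,0],"turn":[0,0,-1],"grip":85},{"offset":[0,0,0],"turn":[0,0,-1],"grip":85},{"offset":[0,0,0],"turn":[0,0,-1],"grip":85},{"offset":[0,0,0],"turn":[0,0,-0.9],"grip":85},{"offset":[0,0,0],"turn":[0,0,0],"grip":85}]}' 40
python3 -c "
from h import *
to(.658,.142,.2,95)"
```

```text
clock: 2.6
position: [0.2892, 0.5822, 0.2313]
ee_rot: [-0.042, 0.999, 0.0, -0.0]
contact_force: [-0.9, 0.3, -0.1]
gripper_width: 0.0851
grasp_force: 0.0
t 2.6 pos [0.2892 0.5822 0.2313] yaw 94.8 w 85.1 gf 0.0 F [-0.9  0.3 -0.1] tilt 0.03
 turn z units -0.02  shift now [-11.02 -15.65   1.04]  shift after turn [-10.97 -15.69   1.04]
```

```bash
python3 -m crank '{"plan":[{"offset":[-0.7,-1,0],"turn":[0,0,0],"grip":85},{"offset":[-0.7,-1,0],"turn":[0,0,0],"grip":85},{"offset":[-0.7,-1,0],"turn":[0,0,0],"grip":85},{"offset":[-0.7,-1,0],"turn":[0,0,0],"grip":85},{"offset":[-0.7,-1,0],"turn":[0,0,0],"grip":85}]}' >/dev/null
python3 -m crank '{"plan":[{"offset":[-0.7,-1,0],"turn":[0,0,0],"grip":85},{"offset":[-0.7,-1,0],"turn":[0,0,0],"grip":85},{"offset":[-0.7,-1,0],"turn":[0,0,0],"grip":85},{"offset":[-0.7,-1,0],"turn":[0,0,0],"grip":85},{"offset":[-0.7,-1,0],"turn":[0,0,0],"grip":85}]}' >/dev/null
python3 -m crank '{"plan":[{"offset":[-0.7,-1,0],"turn":[0,0,0],"grip":85},{"offset":[-0.7,-1,0],"turn":[0,0,0],"grip":85},{"offset":[-0.7,-1,0],"turn":[0,0,0],"grip":70},{"offset":[-0.7,-1,0],"turn":[0,0,0],"grip":60},{"offset":[0,0,0],"turn":[0,0,0],"grip":60}]}' 
python3 -c "
from h import *
to(.658,.142,.2,95)"
```

```text
clock: 4.1
position: [0.621, 0.1809, 0.2311]
ee_rot: [-0.036, 0.999, -0.002, 0.001]
contact_force: [-0.6, -0.9, -0.7]
gripper_width: 0.0601
grasp_force: 0.0
t 4.1 pos [0.621  0.1809 0.2311] yaw 94.1 w 60.1 gf 0.0 F [-0.6 -0.9 -0.7] tilt 0.31
 turn z units -0.12  shift now [-1.14 -1.38  1.05]  shift after turn [-1.11 -1.39  1.05]
```

```bash
python3 -m crank '{"plan":[{"offset":[-0.56,-0.7,0.5],"turn":[0,0,-0.1],"grip":50},{"offset":[-0.56,-0.7,0.5],"turn":[0,0,0],"grip":50},{"offset":[0,0,0],"turn":[0,0,0],"grip":50},{"offset":[0,0,0],"turn":[0,0,0],"grip":50}]}' >/dev/null
python3 - <<'E'
from h import *
to(.658,.142,.107,95)
cam('scene');c=cam('scene');cv2.imwrite('pics/s1.png',cv2.resize(c['img'][130:330,250:450,::-1],(600,600)))
E
```

```text
t 4.5 pos [0.6541 0.1493 0.2007] yaw 95.4 w 50.1 gf 0.0 F [ 0.2 -0.8  0.4] tilt 0.07
 turn z units 0.05  shift now [-0.11 -0.26  3.12]  shift after turn [-0.11 -0.26  3.12]
```

View pics/s1.png

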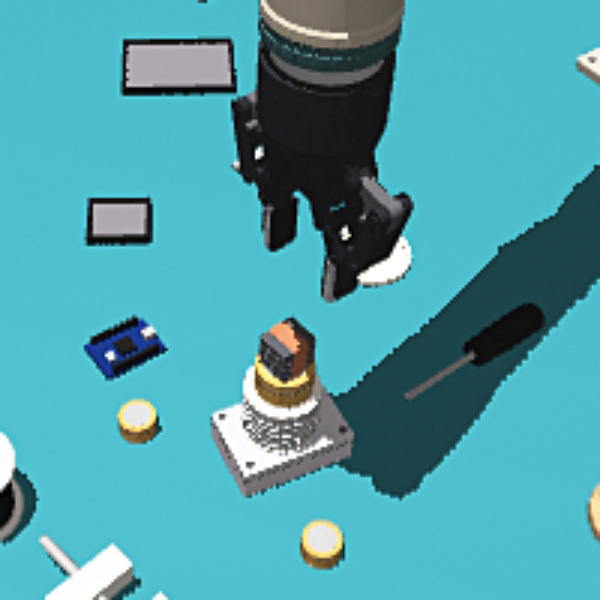

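The gripper is open above the pile with nothing touched. Next I centre it and go down on the transformer.

```bash
python3 -m crank '{"plan":[{"offset":[-0.11,-0.26,0.5],"turn":[0,0,0],"grip":50},{"offset":[0,0,0.8],"turn":[0,0,0],"grip":50},{"offset":[0,0,0],"turn":[0,0,0],"grip":50},{"offset":[0,0,0],"turn":[0,0,0],"grip":50}]}' >/dev/null
python3 -c "
from h import *
to(.658,.142,.107,95)"
```

```text
t 5.0 pos [0.6579 0.1423 0.1619] yaw 95.6 w 50.2 gf 0.0 F [0.9 0.3 0.8] tilt 0.07
 turn z units 0.08  shift now [-0.   -0.01  1.83]  shift after turn [-0.   -0.01  1.83]
```

```bash
python3 -m crank '{"plan":[{"offset":[0,0,0.7],"turn":[0,0,0.05],"grip":48},{"offset":[0,0,0.7],"turn":[0,0,0],"grip":48},{"offset":[0,0,0.43],"turn":[0,0,0],"grip":48},{"offset":[0,0,0],"turn":[0,0,0],"grip":48},{"offset":[0,0,0],"turn":[0,0,0],"grip":40}]}' >/dev/null
python3 -c "
from h import *
to(.658,.142,.107,95)"
python3 -m crank '{"plan":[{"offset":[0,0,0],"turn":[0,0,0],"grip":36},{"offset":[0,0,0],"turn":[0,0,0],"grip":32},{"offset":[0,0,0],"turn":[0,0,0],"grip":28},{"offset":[0,0,0],"turn":[0,0,0],"grip":24},{"offset":[0,0,0],"turn":[0,0,0],"grip":20}]}' 30
python3 -c "
from h import *
to(.658,.142,.107,95)"
```

```text
t 5.5 pos [0.659  0.1424 0.1082] yaw 95.2 w 40.0 gf 0.0 F [ 0.2 -0.1  0.1] tilt 0.07
 turn z units 0.03  shift now [ 0.03 -0.01  0.04]  shift after turn [ 0.03 -0.01  0.04]
clock: 6.0
position: [0.659, 0.1421, 0.1083]
ee_rot: [-0.045, 0.999, 0.0, 0.001]
contact_force: [-0.4, -0.1, 4.5]
gripper_width: 0.0255
grasp_force: 30.5
t 6.0 pos [0.659  0.1421 0.1083] yaw 95.2 w 25.5 gf 30.5 F [-0.4 -0.1  4.5] tilt 0.09
 turn z units 0.02  shift now [0.03 0.   0.04]  shift after turn [0.03 0.   0.04]
```

```bash
python3 -m crank '{"plan":[{"offset":[0,0,-0.1],"turn":[0,0,0],"grip":20},{"offset":[0,0,-0.4],"turn":[0,0,0],"grip":20},{"offset":[0,0,-0.8],"turn":[0,0,0],"grip":20},{"offset":[0,0,-0.8],"turn":[0,0,0],"grip":20},{"offset":[0,0,0],"turn":[0,0,0],"grip":20}]}' 40
python3 - <<'E'
from h import *
cam('scene');c=cam('scene');cv2.imwrite('pics/s2.png',cv2.resize(c['img'][130:330,250:450,::-1],(600,600)))
to(.647,-.143,.18,60)
E
```

```text
clock: 6.5
position: [0.6608, 0.1428, 0.1745]
ee_rot: [-0.045, 0.999, 0.001, 0.003]
contact_force: [0.0, -0.1, -0.1]
gripper_width: 0.0254
grasp_force: 39.7
t 6.6 pos [0.6585 0.1421 0.1709] yaw 95.2 w 25.4 gf 39.7 F [-0.8  0.1 -1.8] tilt 0.04
 turn z units 4.4  shift now [ 1.24 -9.43 -0.3 ]  shift after turn [-4.42 -8.42 -0.3 ]
```

View pics/s2.png

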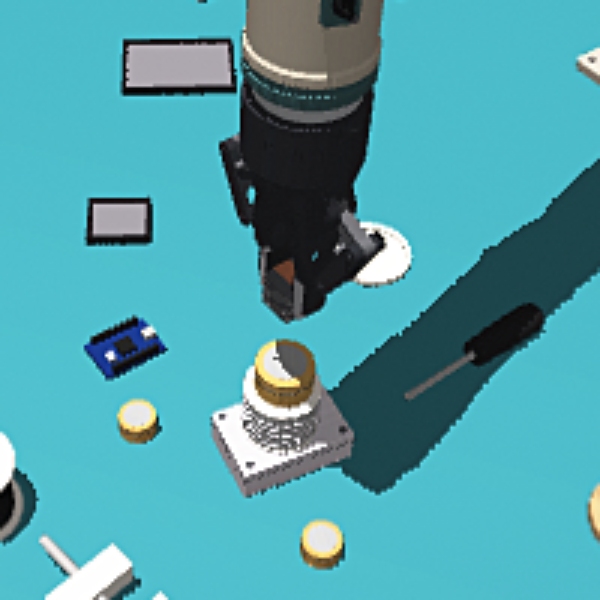

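The transformer is held between the fingers and the tin is undisturbed on the spool. Now to the small tray.

```bash
python3 -m crank '{"plan":[{"offset":[0,-0.5,0],"turn":[0,0,0],"grip":20},{"offset":[0.1,-0.9,0],"turn":[0,0,0],"grip":20},{"offset":[0.15,-1,0],"turn":[0,0,0],"grip":20},{"offset":[0.15,-1,0],"turn":[0,0,0],"grip":20},{"offset":[0.15,-1,0],"turn":[0,0,0],"grip":20}]}' >/dev/null
python3 -m crank '{"plan":[{"offset":[0.15,-1,0],"turn":[0,0,0],"grip":20},{"offset":[0.15,-1,0],"turn":[0,0,0],"grip":20},{"offset":[0.15,-1,0],"turn":[0,0,0],"grip":20},{"offset":[0.15,-1,0],"turn":[0,0,0],"grip":20},{"offset":[0.1,-0.6,0],"turn":[0,0,0],"grip":20}]}' >/dev/null
python3 -m crank '{"plan":[{"offset":[0,0,0],"turn":[0,0,0.9],"grip":20},{"offset":[0,0,0],"turn":[0,0,0.9],"grip":20},{"offset":[0,0,0],"turn":[0,0,0.9],"grip":20},{"offset":[0,0,0],"turn":[0,0,0.9],"grip":20},{"offset":[0,0,0],"turn":[0,0,0.8],"grip":20}]}' >/dev/null
python3 -m crank '{"plan":[{"offset":[0,0,0],"turn":[0,0,0],"grip":20},{"offset":[0,0,0],"turn":[0,0,0],"grip":20}]}' 
python3 -c "
from h import *
to(.647,-.143,.07,60)"
```

```text
clock: 8.3
position: [0.6451, -0.1301, 0.1698]
ee_rot: [0.257, 0.966, -0.0, -0.001]
contact_force: [1.0, -0.7, -1.2]
gripper_width: 0.0252
grasp_force: 39.7
t 8.3 pos [ 0.6451 -0.1301  0.1698] yaw 60.2 w 25.2 gf 39.7 F [ 1.  -0.7 -1.2] tilt 0.07
 turn z units 0.02  shift now [-0.27 -0.34  3.32]  shift after turn [-0.27 -0.34  3.32]
```

```bash
python3 -m crank '{"plan":[{"offset":[-0.27,-0.34,0.6],"turn":[0,0,0],"grip":20},{"offset":[0,0,0.9],"turn":[0,0,0],"grip":20},{"offset":[0,0,0.9],"turn":[0,0,0],"grip":20},{"offset":[0,0,0.9],"turn":[0,0,0],"grip":20},{"offset":[0,0,0.9],"turn":[0,0,0],"grip":20}]}' >/dev/null
python3 -m crank '{"plan":[{"offset":[0,0,0.4],"turn":[0,0,0],"grip":20},{"offset":[0,0,0],"turn":[0,0,0],"grip":20},{"offset":[0,0,0],"turn":[0,0,0],"grip":20}]}' >/dev/null
python3 - <<'E'
from h import *
to(.647,-.143,.0105,60)
cam('top');c=cam('top');cv2.imwrite('pics/s3.png',cv2.resize(c['img'][130:240,300:440,::-1],(700,550)))
E
```

```text
t 9.1 pos [ 0.6478 -0.1438  0.0326] yaw 60.0 w 25.0 gf 39.7 F [ 0.3 -1.  -0.8] tilt 0.04
 turn z units -0.0  shift now [0.04 0.01 0.74]  shift after turn [0.04 0.01 0.74]
```

View pics/s3.png

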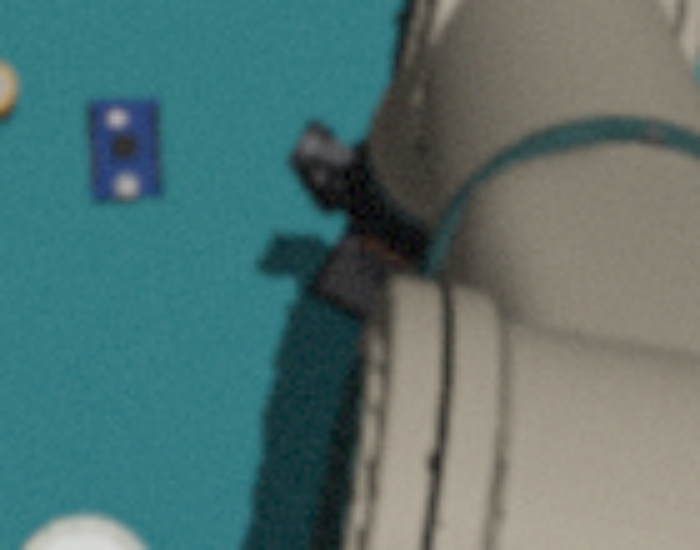

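The arm hides the tray from above; the fingers and a corner of the tray show at about (350,260). I lower it the rest of the way, checking the force.

```bash
python3 -m crank '{"plan":[{"offset":[0,0,0.35],"turn":[0,0,0],"grip":20},{"offset":[0,0,0.25],"turn":[0,0,0],"grip":20},{"offset":[0,0,0.05],"turn":[0,0,0],"grip":20},{"offset":[0,0,0],"turn":[0,0,0],"grip":20}]}' 
python3 -m crank '{"plan":[{"offset":[0,0,0.05],"turn":[0,0,0],"grip":20},{"offset":[0,0,0],"turn":[0,0,0],"grip":20}]}'
```

```text
clock: 9.6
position: [0.647, -0.143, 0.0123]
ee_rot: [0.259, 0.966, -0.0, -0.001]
contact_force: [-0.0, 0.6, -0.1]
gripper_width: 0.0253
grasp_force: 39.7
clock: 9.8
position: [0.6475, -0.1431, 0.0114]
ee_rot: [0.259, 0.966, 0.0, 0.0]
contact_force: [0.5, -0.4, -0.2]
gripper_width: 0.0253
grasp_force: 39.7
```

```bash
python3 -m crank '{"plan":[{"offset":[0,0,0.05],"turn":[0,0,0],"grip":20},{"offset":[0,0,0],"turn":[0,0,0],"grip":20}]}' | egrep 'posi|contact'
python3 -m crank '{"plan":[{"offset":[0,0,0.03],"turn":[0,0,0],"grip":20},{"offset":[0,0,0],"turn":[0,0,0],"grip":20}]}'  | egrep 'posi|contact'
```

```text
position: [0.6477, -0.1432, 0.0103]
contact_force: [-0.5, 0.1, 1.4]
position: [0.6478, -0.1432, 0.0103]
contact_force: [-2.0, 0.1, 8.1]
```

```bash
python3 -m crank '{"plan":[{"offset":[0,0,0],"turn":[0,0,0],"grip":28},{"offset":[0,0,0],"turn":[0,0,0],"grip":34},{"offset":[0,0,0],"turn":[0,0,0],"grip":40},{"offset":[0,0,0],"turn":[0,0,0],"grip":45},{"offset":[0,0,-0.4],"turn":[0,0,0],"grip":45}]}' 
python3 -m crank '{"plan":[{"offset":[0,0,-0.9],"turn":[0,0,0],"grip":60},{"offset":[0,0,-1],"turn":[0,0,0],"grip":60},{"offset":[0,0,-1],"turn":[0,0,0],"grip":60},{"offset":[0,0,-1],"turn":[0,0,0],"grip":60},{"offset":[0,0,-1],"turn":[0,0,0],"grip":60}]}' >/dev/null
python3 - <<'E'
from h import *
to(.658,.142,.19,90)
E
```

```text
clock: 10.7
position: [0.6459, -0.1427, 0.0196]
ee_rot: [0.259, 0.966, -0.0, -0.002]
contact_force: [-0.2, 0.4, -1.1]
gripper_width: 0.045
grasp_force: 0.0
t 11.2 pos [ 0.6474 -0.1431  0.1702] yaw 60.0 w 60.1 gf 0.0 F [-0.6 -0.5 -0.4] tilt 0.04
 turn z units -3.75  shift now [ 4.45  8.41 -0.66]  shift after turn [-0.35  9.5  -0.66]
```

```bash
python3 -m crank '{"plan":[{"offset":[0,0,-0.2],"turn":[0,0,-0.94],"grip":60},{"offset":[0,0,0],"turn":[0,0,-0.94],"grip":60},{"offset":[0,0,0],"turn":[0,0,-0.94],"grip":60},{"offset":[0,0,0],"turn":[0,0,-0.94],"grip":60},{"offset":[0,0.5,0],"turn":[0,0,0],"grip":60}]}' >/dev/null
python3 -m crank '{"plan":[{"offset":[0,0.9,0],"turn":[0,0,0],"grip":60},{"offset":[0,0.9,0],"turn":[0,0,0],"grip":60},{"offset":[0,0.9,0],"turn":[0,0,0],"grip":60},{"offset":[0,0,0],"turn":[0,0,0],"grip":60}]}' >/dev/null
python3 - <<'E'
from h import *
for n in('top','scene'):
    c=cam(n,n+'b');X=cloud(c).reshape(-1,3)
    print([(t,[(np.round(d['centre'],3).tolist(),round(d['conf'],2)) for d in ctrl.mark_of(n,t)[:3]]) for t in('transformer','tin')])
    for nm,cc,r,z0,z1 in(('tin',(.657,.143),.03,.096,.108),('spool',(.657,.143),.04,.07,.082),('tr',(.6475,-.143),.03,.026,.04)):
        P=X[(np.hypot(*(X[:,:2]-cc).T)<r)&(X[:,2]>z0)&(X[:,2]<z1)]
        if len(P)>5:
            q=cv2.minAreaRect((P[:,:2]*1000).astype(np.float32));print(n,nm,len(P),np.round(np.median(P[:,2]),4),np.round(q[0],1),np.round(q[1],1),np.round(q[2],1),cv2.minEnclosingCircle((P[:,:2]*1000).astype(np.float32)))
to(.658,.142,.18,90)
E
```

```text
[('transformer', []), ('tin', [([0.741, 0.077, -0.002], 0.61), ([0.659, 0.141, 0.076], 0.6), ([0.684, 0.233, 0.003], 0.44)])]
top tin 247 0.1023 [656.8 141.6] [42.3 42.7] 1.0 ((657.0577392578125, 141.2376251220703), 22.302494049072266)
top spool 129 0.0765 [654.2 139.2] [49.4 56.9] 31.8 ((657.5932006835938, 141.4004669189453), 28.99150276184082)
[('transformer', [([0.649, -0.144, 0.005], 0.47)]), ('tin', [([0.658, 0.145, 0.073], 0.77), ([0.742, 0.065, 0.001], 0.56), ([0.681, 0.232, 0.003], 0.54)])]
scene tin 287 0.1026 [660.1 142.1] [44.3 41. ] 54.9 ((658.5496826171875, 142.6895294189453), 23.039142608642578)
scene spool 193 0.0765 [664.6 146.9] [45.6 55.4] 53.4 ((660.1065673828125, 142.67137145996094), 29.11547088623047)
scene tr 91 0.0322 [ 647.7 -142.4] [30.3 27.7] 61.4 ((649.08642578125, -143.48843383789062), 19.16248321533203)
t 12.4 pos [ 0.6472 -0.0486  0.1741] yaw 89.9 w 60.0 gf 0.0 F [-0.5 -1.3  0.3] tilt 0.05
 turn z units -0.01  shift now [-0.35  6.35 -0.2 ]  shift after turn [-0.36  6.35 -0.2 ]
```

```bash
python3 -m crank '{"plan":[{"offset":[0,0.7,0],"turn":[0,0,0],"grip":60},{"offset":[0,1,0],"turn":[0,0,0],"grip":65},{"offset":[-0.1,1,0],"turn":[0,0,0],"grip":65},{"offset":[-0.1,1,0],"turn":[0,0,0],"grip":65},{"offset":[-0.1,1,0],"turn":[0,0,0],"grip":65}]}' >/dev/null
python3 -m crank '{"plan":[{"offset":[0,0.9,0],"turn":[0,0,0],"grip":65},{"offset":[0,0.6,0],"turn":[0,0,0],"grip":65},{"offset":[0,0,0],"turn":[0,0,0],"grip":65},{"offset":[0,0,0],"turn":[0,0,0],"grip":65}]}' >/dev/null
python3 -c "
from h import *
to(.658,.142,.083,90)"
```

```text
t 13.3 pos [0.6562 0.1371 0.1738] yaw 90.0 w 65.1 gf 0.0 F [ 0.6  0.  -0.8] tilt 0.1
 turn z units 0.0  shift now [-0.06  0.17  3.03]  shift after turn [-0.06  0.17  3.03]
```

```bash
python3 -m crank '{"plan":[{"offset":[-0.06,0.17,0.3],"turn":[0,0,0],"grip":65},{"offset":[0,0,0.8],"turn":[0,0,0],"grip":65},{"offset":[0,0,0.8],"turn":[0,0,0],"grip":65},{"offset":[0,0,0.8],"turn":[0,0,0],"grip":65},{"offset":[0,0,0.3],"turn":[0,0,0],"grip":65}]}' >/dev/null
python3 -m crank '{"plan":[{"offset":[0,0,0],"turn":[0,0,0],"grip":60},{"offset":[0,0,0],"turn":[0,0,0],"grip":55}]}' >/dev/null
python3 -c "
from h import *
to(.658,.142,.083,90)"
python3 -m crank '{"plan":[{"offset":[0,0,0],"turn":[0,0,0],"grip":50},{"offset":[0,0,0],"turn":[0,0,0],"grip":46},{"offset":[0,0,0],"turn":[0,0,0],"grip":43},{"offset":[0,0,0],"turn":[0,0,0],"grip":40},{"offset":[0,0,0],"turn":[0,0,0],"grip":38}]}' 30
python3 -c "
from h import *
to(.658,.142,.083,90)"
```

```text
t 14.0 pos [0.6586 0.1435 0.0846] yaw 90.0 w 55.1 gf 0.0 F [0.2 0.3 0.1] tilt 0.07
 turn z units 0.0  shift now [ 0.02 -0.05  0.05]  shift after turn [ 0.02 -0.05  0.05]
clock: 14.5
position: [0.6588, 0.1436, 0.0855]
ee_rot: [-0.001, 1.0, -0.0, 0.001]
contact_force: [-0.4, -2.0, 6.2]
gripper_width: 0.0428
grasp_force: 29.7
t 14.5 pos [0.6588 0.1436 0.0855] yaw 90.1 w 42.8 gf 29.7 F [-0.4 -2.   6.2] tilt 0.13
 turn z units 0.01  shift now [ 0.03 -0.05  0.08]  shift after turn [ 0.03 -0.05  0.08]
```

```bash
python3 -m crank '{"plan":[{"offset":[0,0,-0.1],"turn":[0,0,0],"grip":38},{"offset":[0,0,-0.4],"turn":[0,0,0],"grip":38},{"offset":[0,0,-0.8],"turn":[0,0,0],"grip":38},{"offset":[0,0,-0.8],"turn":[0,0,0],"grip":38},{"offset":[0,0,0],"turn":[0,0,0],"grip":38}]}' 40
python3 -c "
from h import *
to(.4745,.013,.12,90)"
```

```text
clock: 15.0
position: [0.6604, 0.1451, 0.1513]
ee_rot: [-0.001, 1.0, 0.001, 0.004]
contact_force: [0.4, -0.0, -0.6]
gripper_width: 0.0426
grasp_force: 40.8
t 15.0 pos [0.6604 0.1451 0.1513] yaw 90.1 w 42.6 gf 40.8 F [ 0.4 -0.  -0.6] tilt 0.43
 turn z units 0.01  shift now [ 6.21 -4.4   0.99]  shift after turn [ 6.2  -4.41  0.99]
```

```bash
python3 -m crank '{"plan":[{"offset":[0.5,-0.35,0],"turn":[0,0,0],"grip":38},{"offset":[0.9,-0.65,0],"turn":[0,0,0],"grip":38},{"offset":[0.9,-0.65,0],"turn":[0,0,0],"grip":38},{"offset":[0.9,-0.65,0],"turn":[0,0,0],"grip":38},{"offset":[0.9,-0.65,0],"turn":[0,0,0],"grip":38}]}' >/dev/null
python3 -m crank '{"plan":[{"offset":[0.9,-0.65,0.3],"turn":[0,0,0],"grip":38},{"offset":[0.8,-0.5,0.3],"turn":[0,0,0],"grip":38},{"offset":[0.4,-0.3,0.3],"turn":[0,0,0],"grip":38},{"offset":[0,0,0],"turn":[0,0,0],"grip":38},{"offset":[0,0,0],"turn":[0,0,0],"grip":38}]}' >/dev/null
python3 -c "
from h import *
to(.4745,.013,.03,90)"
```

```text
t 16.0 pos [0.4729 0.0123 0.1201] yaw 90.1 w 42.5 gf 40.8 F [ 0.1  0.8 -1.2] tilt 0.07
 turn z units 0.01  shift now [-0.05  0.02  3.  ]  shift after turn [-0.05  0.02  3.  ]
```

```bash
python3 -m crank '{"plan":[{"offset":[-0.05,0.02,0.6],"turn":[0,0,0],"grip":38},{"offset":[0,0,0.9],"turn":[0,0,0],"grip":38},{"offset":[0,0,0.9],"turn":[0,0,0],"grip":38},{"offset":[0,0,0.8],"turn":[0,0,0],"grip":38},{"offset":[0,0,0.2],"turn":[0,0,0],"grip":38}]}' |egrep 'posi|conta'
python3 -m crank '{"plan":[{"offset":[0,0,0.1],"turn":[0,0,0],"grip":38},{"offset":[0,0,0],"turn":[0,0,0],"grip":38}]}' |egrep 'posi|conta'
```

```text
position: [0.4742, 0.0137, 0.016]
contact_force: [3.0, 1.5, -1.2]
position: [0.4752, 0.0136, 0.0145]
contact_force: [0.6, -0.3, -1.2]
```

```bash
python3 -m crank '{"plan":[{"offset":[0,0,0.05],"turn":[0,0,0],"grip":38},{"offset":[0,0,0],"turn":[0,0,0],"grip":38}]}' |egrep 'posi|conta'
python3 -m crank '{"plan":[{"offset":[0,0,0.05],"turn":[0,0,0],"grip":38},{"offset":[0,0,0],"turn":[0,0,0],"grip":38}]}' |egrep 'posi|conta'
```

```text
position: [0.4749, 0.0131, 0.0138]
contact_force: [-0.2, 0.8, -0.5]
position: [0.4747, 0.0129, 0.0126]
contact_force: [0.3, 0.3, 1.2]
```

```bash
python3 -m crank '{"plan":[{"offset":[0,0,0.04],"turn":[0,0,0],"grip":38},{"offset":[0,0,0],"turn":[0,0,0],"grip":38}]}' |egrep 'posi|conta'
python3 -m crank '{"plan":[{"offset":[0,0,0],"turn":[0,0,0],"grip":45},{"offset":[0,0,0],"turn":[0,0,0],"grip":50},{"offset":[0,0,0],"turn":[0,0,0],"grip":55},{"offset":[0,0,0],"turn":[0,0,0],"grip":60},{"offset":[0,0,-0.4],"turn":[0,0,0],"grip":60}]}' 
python3 -m crank '{"plan":[{"offset":[0,0,-0.9],"turn":[0,0,0],"grip":85},{"offset":[0,0,-1],"turn":[0,0,0],"grip":85},{"offset":[0,0,-1],"turn":[0,0,0],"grip":85},{"offset":[0,0,-1],"turn":[0,0,0],"grip":85},{"offset":[0,0,0],"turn":[0,0,0],"grip":85}]}' >/dev/null
python3 - <<'E'
from h import *
for n in('top','scene'):
    c=cam(n,n+'c');X=cloud(c).reshape(-1,3)
    print([(t,[(np.round(d['centre'],3).tolist(),round(d['conf'],2)) for d in ctrl.mark_of(n,t)[:3]]) for t in('transformer','tin','spool')])
    for nm,cc,r,z0,z1 in(('tin',(.4745,.013),.03,.023,.035),('spool',(.657,.143),.04,.07,.082)):
        P=X[(np.hypot(*(X[:,:2]-cc).T)<r)&(X[:,2]>z0)&(X[:,2]<z1)]
        if len(P)>5:
            print(n,nm,len(P),np.round(np.median(P[:,2]),4),cv2.minEnclosingCircle((P[:,:2]*1000).astype(np.float32)))
to(.658,.142,.14,82)
E
```

```text
position: [0.4748, 0.0129, 0.0125]
contact_force: [-2.7, 1.0, 15.8]
clock: 17.8
position: [0.4725, 0.0123, 0.0221]
ee_rot: [-0.001, 1.0, -0.0, -0.001]
contact_force: [-0.2, 0.0, 0.5]
gripper_width: 0.0606
grasp_force: 0.0
[('transformer', [([0.644, -0.143, 0.002], 0.42)]), ('tin', [([0.683, 0.234, 0.002], 0.65), ([0.741, 0.072, -0.004], 0.42), ([0.471, 0.338, 0.0], 0.18)]), ('spool', [([0.66, 0.139, 0.032], 0.91)])]
top spool 338 0.0761 ((658.2609252929688, 141.83544921875), 28.976308822631836)
[('transformer', [([0.648, -0.141, 0.003], 0.45)]), ('tin', [([0.473, 0.012, 0.002], 0.76), ([0.473, 0.336, 0.001], 0.63), ([0.681, 0.229, 0.0], 0.54)]), ('spool', [([0.66, 0.139, 0.034], 0.64), ([0.474, 0.015, -0.003], 0.49)])]
scene tin 170 0.0292 ((475.989990234375, 14.62794017791748), 22.43050765991211)
scene spool 402 0.0765 ((659.2160034179688, 141.57757568359375), 29.852807998657227)
t 18.7 pos [0.4729 0.0124 0.139 ] yaw 90.1 w 85.5 gf 0.0 F [0.3 1.1 0.3] tilt 0.11
 turn z units 1.01  shift now [-6.18  4.31 -0.05]  shift after turn [-5.51  5.14 -0.05]
```

```bash
python3 -m crank '{"plan":[{"offset":[-0.7,0.5,0],"turn":[0,0,0],"grip":85},{"offset":[-1,0.7,0],"turn":[0,0,0],"grip":85},{"offset":[-1,0.7,0],"turn":[0,0,0],"grip":85},{"offset":[-1,0.7,0],"turn":[0,0,0],"grip":85},{"offset":[-1,0.7,0],"turn":[0,0,0],"grip":85}]}' >/dev/null
python3 -m crank '{"plan":[{"offset":[-0.9,0.6,0],"turn":[0,0,0],"grip":85},{"offset":[-0.6,0.4,0],"turn":[0,0,0],"grip":85},{"offset":[0,0,0],"turn":[0,0,0],"grip":85},{"offset":[0,0,0],"turn":[0,0,0],"grip":85}]}' >/dev/null
python3 -c "
from h import *
to(.6585,.142,.041,90)"
```

```text
t 19.6 pos [0.6582 0.1414 0.1385] yaw 90.1 w 84.8 gf 0.0 F [-0.2 -0.2  0.4] tilt 0.16
 turn z units 0.01  shift now [-0.02  0.02  3.25]  shift after turn [-0.02  0.02  3.25]
```

```bash
python3 -m crank '{"plan":[{"offset":[0,0.02,0.5],"turn":[0,0,0],"grip":85},{"offset":[0,0,0.9],"turn":[0,0,0],"grip":85},{"offset":[0,0,0.9],"turn":[0,0,0],"grip":85},{"offset":[0,0,0.7],"turn":[0,0,0],"grip":85},{"offset":[0,0,0.2],"turn":[0,0,0],"grip":85}]}' >/dev/null
python3 -m crank '{"plan":[{"offset":[0,0,0],"turn":[0,0,0],"grip":78},{"offset":[0,0,0],"turn":[0,0,0],"grip":70}]}' >/dev/null
python3 -c "
from h import *
to(.6585,.142,.041,90)"
python3 -m crank '{"plan":[{"offset":[0,0,0],"turn":[0,0,0],"grip":64},{"offset":[0,0,0],"turn":[0,0,0],"grip":60},{"offset":[0,0,0],"turn":[0,0,0],"grip":57},{"offset":[0,0,0],"turn":[0,0,0],"grip":54},{"offset":[0,0,0],"turn":[0,0,0],"grip":50}]}' 40
python3 -c "
from h import *
to(.6585,.142,.041,90)"
```

```text
t 20.3 pos [0.6597 0.1421 0.0445] yaw 90.1 w 70.3 gf 0.0 F [-0.1  0.4  0.2] tilt 0.06
 turn z units 0.01  shift now [ 0.04 -0.    0.12]  shift after turn [ 0.04 -0.    0.12]
clock: 20.8
position: [0.6602, 0.1418, 0.0454]
ee_rot: [-0.0, 1.0, -0.0, 0.001]
contact_force: [-2.1, -1.0, 6.4]
gripper_width: 0.0567
grasp_force: 41.4
t 20.8 pos [0.6602 0.1418 0.0454] yaw 90.0 w 56.7 gf 41.4 F [-2.1 -1.   6.4] tilt 0.11
 turn z units 0.0  shift now [0.06 0.01 0.15]  shift after turn [0.06 0.01 0.15]
```

```bash
python3 -m crank '{"plan":[{"offset":[0,0,-0.1],"turn":[0,0,0],"grip":50},{"offset":[0,0,-0.4],"turn":[0,0,0],"grip":50},{"offset":[0,0,-0.9],"turn":[0,0,0],"grip":50},{"offset":[0,0,-0.9],"turn":[0,0,0],"grip":50},{"offset":[0,0,-0.4],"turn":[0,0,0],"grip":50}]}' 60
python3 - <<'E'
from h import *
cam('scene');c=cam('scene');cv2.imwrite('pics/s4.png',cv2.resize(c['img'][130:330,250:450,::-1],(600,600)))
to(.4715,.339,.12,90)
E
```

```text
clock: 21.3
position: [0.6607, 0.1431, 0.1278]
ee_rot: [-0.001, 1.0, 0.001, 0.002]
contact_force: [1.1, -0.1, -2.6]
gripper_width: 0.0556
grasp_force: 64.2
t 21.4 pos [0.6606 0.1428 0.127 ] yaw 90.1 w 55.6 gf 64.2 F [ 0.3 -0.  -2.4] tilt 0.23
 turn z units 0.01  shift now [6.3  6.55 0.22]  shift after turn [6.3  6.54 0.22]
```

View pics/s4.png

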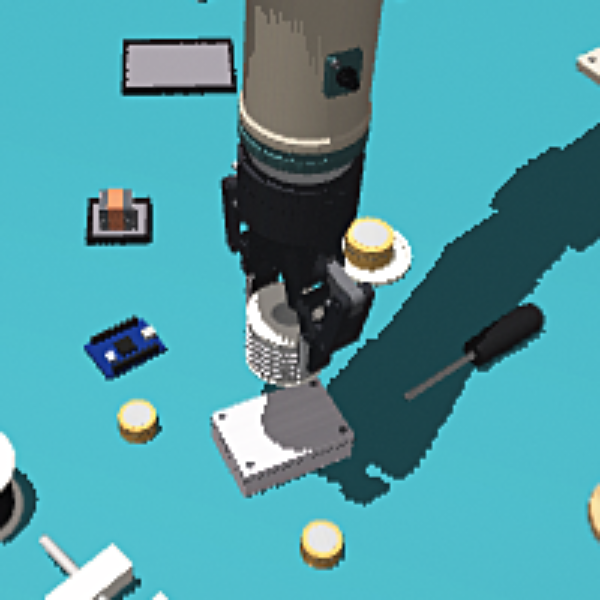

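The spool is held upright, the transformer sits in its tray at (118,215) and the tin in the dish at (370,245). Now to the reel stand.

```bash
python3 -m crank '{"plan":[{"offset":[0.4,0.5,0],"turn":[0,0,0],"grip":50},{"offset":[0.8,0.8,0],"turn":[0,0,0],"grip":50},{"offset":[0.8,0.8,0],"turn":[0,0,0],"grip":50},{"offset":[0.8,0.8,0],"turn":[0,0,0],"grip":50},{"offset":[0.8,0.8,0],"turn":[0,0,0],"grip":50}]}' >/dev/null
python3 -m crank '{"plan":[{"offset":[0.8,0.8,0],"turn":[0,0,0],"grip":50},{"offset":[0.8,0.8,0],"turn":[0,0,0],"grip":50},{"offset":[0.7,0.8,0],"turn":[0,0,0],"grip":50},{"offset":[0.3,0.4,0],"turn":[0,0,0],"grip":50},{"offset":[0,0,0],"turn":[0,0,0],"grip":50}]}' >/dev/null
python3 -m crank '{"plan":[{"offset":[0,0,0],"turn":[0,0,0],"grip":50},{"offset":[0,0,0],"turn":[0,0,0],"grip":50}]}' >/dev/null
python3 -c "
from h import *
to(.473,.339,.086,90)
for n in ('top','scene'):
    c=cam(n);X=cloud(c).reshape(-1,3);P=X[(np.hypot(*(X[:,:2]-(.472,.339)).T)<.05)&(X[:,2]>.14)&(X[:,2]<.17)]
    print(n,[(np.round(d['centre'],3).tolist(),round(d['conf'],2)) for d in ctrl.mark_of(n,'spool')[:3]])
"
```

```text
t 22.6 pos [0.4745 0.3348 0.1244] yaw 89.9 w 55.7 gf 64.2 F [-0.4 -0.5 -1.9] tilt 0.1
 turn z units -0.01  shift now [0.05 0.14 1.28]  shift after turn [0.05 0.14 1.28]
top [([0.475, 0.334, 0.106], 0.61)]
scene [([0.475, 0.333, 0.113], 0.61)]
```

```bash
python3 -m crank '{"plan":[{"offset":[0.06,0.15,0.3],"turn":[0,0,0],"grip":50},{"offset":[0,0,0.5],"turn":[0,0,0],"grip":50},{"offset":[0,0,0.3],"turn":[0,0,0],"grip":50},{"offset":[0,0,0.3],"turn":[0,0,0],"grip":50},{"offset":[0,0,0],"turn":[0,0,0],"grip":50}]}' |egrep 'posi|conta'
python3 -m crank '{"plan":[{"offset":[0,0,0.3],"turn":[0,0,0],"grip":50},{"offset":[0,0,0.3],"turn":[0,0,0],"grip":50},{"offset":[0,0,0.3],"turn":[0,0,0],"grip":50},{"offset":[0,0,0.3],"turn":[0,0,0],"grip":50},{"offset":[0,0,0],"turn":[0,0,0],"grip":50}]}' |egrep 'posi|conta'
```

```text
position: [0.4705, 0.3408, 0.0813]
contact_force: [0.4, 0.6, -2.6]
position: [0.4704, 0.3407, 0.0453]
contact_force: [-1.0, -0.6, -2.6]
```

```bash
python3 -m crank '{"plan":[{"offset":[-0.03,-0.03,0.25],"turn":[0,0,0],"grip":50},{"offset":[0,0,0.25],"turn":[0,0,0],"grip":50},{"offset":[0,0,0.06],"turn":[0,0,0],"grip":50},{"offset":[0,0,0],"turn":[0,0,0],"grip":50}]}' |egrep 'posi|conta'
python3 -m crank '{"plan":[{"offset":[0,0,0.05],"turn":[0,0,0],"grip":50},{"offset":[0,0,0],"turn":[0,0,0],"grip":50}]}' |egrep 'posi|conta'
```

```text
position: [0.4719, 0.3404, 0.0295]
contact_force: [0.7, 0.7, -2.3]
position: [0.4723, 0.3407, 0.0286]
contact_force: [-0.0, 0.5, -2.4]
```

```bash
python3 -m crank '{"plan":[{"offset":[0,0,0.05],"turn":[0,0,0],"grip":50},{"offset":[0,0,0],"turn":[0,0,0],"grip":50}]}' |egrep 'posi|conta'
python3 -m crank '{"plan":[{"offset":[0,0,0.05],"turn":[0,0,0],"grip":50},{"offset":[0,0,0],"turn":[0,0,0],"grip":50}]}' |egrep 'posi|conta'
```

```text
position: [0.4722, 0.3406, 0.027]
contact_force: [-0.8, 0.0, -1.8]
position: [0.4723, 0.3407, 0.0256]
contact_force: [-0.5, 0.2, -1.0]
```

```bash
python3 -m crank '{"plan":[{"offset":[0,0,0.03],"turn":[0,0,0],"grip":50},{"offset":[0,0,0],"turn":[0,0,0],"grip":50}]}' |egrep 'posi|conta'
python3 -m crank '{"plan":[{"offset":[0,0,0.02],"turn":[0,0,0],"grip":50},{"offset":[0,0,0],"turn":[0,0,0],"grip":50}]}' |egrep 'posi|conta'
```

```text
position: [0.4723, 0.3407, 0.0255]
contact_force: [-1.6, -1.6, 6.6]
position: [0.4723, 0.3407, 0.0255]
contact_force: [-2.0, -2.4, 10.9]
```

Seated. I release it and back off, then measure everything.

```bash
python3 -m crank '{"plan":[{"offset":[0,0,0],"turn":[0,0,0],"grip":60},{"offset":[0,0,0],"turn":[0,0,0],"grip":66},{"offset":[0,0,0],"turn":[0,0,0],"grip":72},{"offset":[0,0,0],"turn":[0,0,0],"grip":80},{"offset":[0,0,-0.4],"turn":[0,0,0],"grip":85}]}' |egrep 'grip|conta'
python3 -m crank '{"plan":[{"offset":[0,0,-0.9],"turn":[0,0,0],"grip":85},{"offset":[0,0,-1],"turn":[0,0,0],"grip":85},{"offset":[0,0,-1],"turn":[0,0,0],"grip":85},{"offset":[0,0,-0.7],"turn":[0,0,0],"grip":85},{"offset":[0,0,0],"turn":[0,0,0],"grip":85}]}' >/dev/null
python3 - <<'E'
from h import *
F=lambda P:(P[:,:2]*1000).astype(np.float32)
for n in('top','scene'):
    c=cam(n,n+'d');X=cloud(c);img=c['img'];X=X.reshape(-1,3);g=img.reshape(-1,3).astype(int)
    print([(t,[(np.round(d['centre'],3).tolist(),round(d['conf'],2)) for d in ctrl.mark_of(n,t)[:2]]) for t in('spool','enclosure','long_tray')])
    for nm,cc,r,z0,z1 in(('spool',(.472,.34),.045,.05,.065),('encl',(.658,.142),.07,.026,.034)):
        P=X[(np.hypot(*(X[:,:2]-cc).T)<r)&(X[:,2]>z0)&(X[:,2]<z1)]
        if len(P)>5:
            q=cv2.minAreaRect(F(P));print(n,nm,len(P),np.round(np.median(P[:,2]),4),np.round(q[0],1),np.round(q[1],1),np.round(q[2],1),cv2.minEnclosingCircle(F(P)))
    m=(np.hypot(*(X[:,:2]-(.475,-.324)).T)<.09)&(g.max(1)-g.min(1)<30)
    P=X[m];q=cv2.minAreaRect(F(P));print(n,'tray colour',len(P),np.round(q[0],1),np.round(q[1],1),np.round(q[2],1))
to(.658,.142,.13,82)
E
```

```text
contact_force: [-0.5, -0.5, 0.1]
gripper_width: 0.0852
[('spool', [([0.473, 0.337, 0.011], 0.55)]), ('enclosure', [([0.655, 0.142, 0.004], 0.98)]), ('long_tray', [([0.473, -0.323, 0.006], 0.64)])]
top spool 176 0.0563 [460.  337.2] [31.7 55.3] 14.4 ((469.52191162109375, 339.4739685058594), 28.135013580322266)
top encl 765 0.0302 [656.6 142.9] [62.6 92.6] 82.3 ((656.3251342773438, 144.1793670654297), 53.94264602661133)
top tray colour 1467 [ 475.3 -320.3] [ 88.1 119.6] 60.7
[('spool', [([0.47, 0.343, 0.012], 0.82)]), ('enclosure', [([0.655, 0.142, 0.0], 0.75)]), ('long_tray', [([0.475, -0.321, -0.002], 0.94)])]
scene spool 455 0.0561 [471.9 341.5] [58.2 54.4] 12.0 ((471.85931396484375, 342.27130126953125), 29.285602569580078)
scene encl 939 0.0306 [658.8 143.1] [63.8 92.3] 81.6 ((658.4313354492188, 142.05288696289062), 54.77775573730469)
scene tray colour 681 [ 474.7 -319.6] [ 94.8 119.7] 61.1
t 26.6 pos [0.4717 0.3402 0.1431] yaw 90.1 w 85.2 gf 0.0 F [-0.2 -1.1 -0.8] tilt 0.1
 turn z units 1.01  shift now [-6.2  -6.62  0.43]  shift after turn [-7.07 -5.68  0.43]
```

View pics/scened.png

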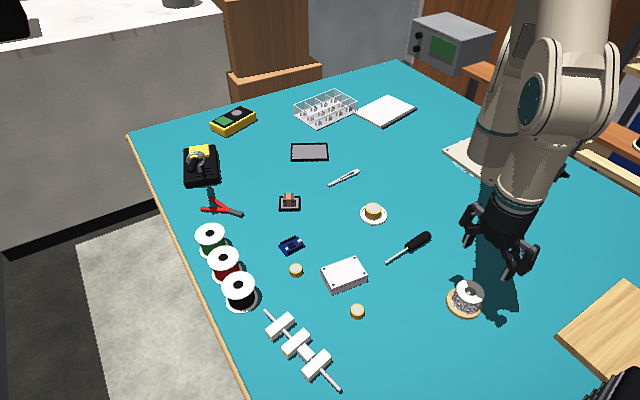

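The scene view shows the spool on its stand at (466,298), the tin in the dish at (373,212) and the transformer in its tray at (290,203). The enclosure is free at (344,275). Now the enclosure.

```bash
python3 -m crank '{"plan":[{"offset":[0,0,0],"turn":[0,0,1],"grip":85},{"offset":[-0.7,-0.6,0],"turn":[0,0,0],"grip":85},{"offset":[-1,-0.8,0],"turn":[0,0,0],"grip":85},{"offset":[-1,-0.8,0],"turn":[0,0,0],"grip":85},{"offset":[-1,-0.8,0],"turn":[0,0,0],"grip":85}]}' >/dev/null
python3 -m crank '{"plan":[{"offset":[-1,-0.8,0],"turn":[0,0,0],"grip":85},{"offset":[-1,-0.8,0],"turn":[0,0,0],"grip":85},{"offset":[-0.8,-0.6,0.3],"turn":[0,0,0],"grip":85},{"offset":[-0.3,-0.3,0],"turn":[0,0,0],"grip":85},{"offset":[0,0,0],"turn":[0,0,0],"grip":85}]}' >/dev/null
python3 -m crank '{"plan":[{"offset":[0,0,0],"turn":[0,0,0],"grip":85},{"offset":[0,0,0],"turn":[0,0,0],"grip":85}]}' >/dev/null
python3 -c "
from h import *
to(.6577,.143,.05,82)"
```

```text
t 27.8 pos [0.6502 0.1518 0.1353] yaw 82.3 w 84.6 gf 0.0 F [ 0.2 -0.2  0.3] tilt 0.1
 turn z units 0.03  shift now [-0.29 -0.26  2.84]  shift after turn [-0.29 -0.26  2.84]
```

```bash
python3 -m crank '{"plan":[{"offset":[-0.29,-0.26,0.3],"turn":[0,0,0],"grip":85},{"offset":[0,0,0.9],"turn":[0,0,0],"grip":85},{"offset":[0,0,0.9],"turn":[0,0,0],"grip":85},{"offset":[0,0,0.4],"turn":[0,0,0],"grip":85},{"offset":[0,0,0],"turn":[0,0,0],"grip":85}]}' >/dev/null
python3 -m crank '{"plan":[{"offset":[0,0,0],"turn":[0,0,0],"grip":85}]}' >/dev/null
python3 -c "
from h import *
to(.6577,.143,.004,82)"
```

```text
t 28.4 pos [0.6595 0.1405 0.0605] yaw 82.1 w 85.3 gf 0.0 F [-0.1  0.8  0.3] tilt 0.05
 turn z units 0.01  shift now [0.07 0.07 1.88]  shift after turn [0.07 0.07 1.88]
```

```bash
python3 -m crank '{"plan":[{"offset":[0.07,0.07,0.6],"turn":[0,0,0],"grip":85},{"offset":[0,0,0.7],"turn":[0,0,0],"grip":85},{"offset":[0,0,0.5],"turn":[0,0,0],"grip":80},{"offset":[0,0,0],"turn":[0,0,0],"grip":74},{"offset":[0,0,0],"turn":[0,0,0],"grip":70}]}' |egrep 'posi|conta'
python3 -m crank '{"plan":[{"offset":[0,0,0],"turn":[0,0,0],"grip":66},{"offset":[0,0,0],"turn":[0,0,0],"grip":62},{"offset":[0,0,0],"turn":[0,0,0],"grip":58},{"offset":[0,0,0],"turn":[0,0,0],"grip":56},{"offset":[0,0,0],"turn":[0,0,0],"grip":54}]}' 50
```

```text
position: [0.6578, 0.1426, 0.0067]
contact_force: [0.6, -0.4, -0.1]
clock: 29.4
position: [0.6583, 0.1425, 0.0076]
ee_rot: [0.069, 0.998, 0.0, 0.001]
contact_force: [-0.6, -1.1, 5.5]
gripper_width: 0.0608
grasp_force: 56.7
```

```bash
python3 -m crank '{"plan":[{"offset":[0,0,0],"turn":[0,0,0],"grip":50},{"offset":[0,0,-0.2],"turn":[0,0,0],"grip":50},{"offset":[0,0,-0.8],"turn":[0,0,0],"grip":50},{"offset":[0,0,-0.9],"turn":[0,0,0],"grip":50},{"offset":[0,0,-0.9],"turn":[0,0,0],"grip":50}]}' 80
python3 -m crank '{"plan":[{"offset":[0,0,-0.4],"turn":[0,0,0],"grip":50},{"offset":[0,0,0],"turn":[0,0,0.9],"grip":50},{"offset":[0,0,0],"turn":[0,0,0.9],"grip":50},{"offset":[0,0,0],"turn":[0,0,0.9],"grip":50},{"offset":[0,0,0],"turn":[0,0,0],"grip":50}]}' |egrep 'posi|conta'
python3 -c "
from h import *
to(.475,-.322,.1,60)"
```

```text
clock: 29.9
position: [0.6565, 0.1423, 0.0905]
ee_rot: [0.069, 0.998, -0.0, -0.001]
contact_force: [0.2, -0.2, -2.3]
gripper_width: 0.0601
grasp_force: 87.2
position: [0.6565, 0.1424, 0.1013]
contact_force: [0.6, -0.6, -2.3]
t 30.4 pos [0.6565 0.1424 0.1013] yaw 60.5 w 60.6 gf 87.3 F [ 0.6 -0.6 -2.3] tilt 0.09
 turn z units 0.06  shift now [ -2.36 -16.45   0.06]  shift after turn [ -2.5  -16.43   0.06]
```

```bash
python3 -m crank '{"plan":[{"offset":[-0.1,-0.4,0],"turn":[0,0,0],"grip":50},{"offset":[-0.1,-0.8,0],"turn":[0,0,0],"grip":50},{"offset":[-0.15,-1,0],"turn":[0,0,0],"grip":50},{"offset":[-0.15,-1,0],"turn":[0,0,0],"grip":50},{"offset":[-0.15,-1,0],"turn":[0,0,0],"grip":50}]}' >/dev/null
python3 -m crank '{"plan":[{"offset":[-0.15,-1,0],"turn":[0,0,0],"grip":50},{"offset":[-0.15,-1,0],"turn":[0,0,0],"grip":50},{"offset":[-0.15,-1,0],"turn":[0,0,0],"grip":50},{"offset":[-0.15,-1,0],"turn":[0,0,0],"grip":50},{"offset":[-0.15,-1,0],"turn":[0,0,0],"grip":50}]}' >/dev/null
python3 -m crank '{"plan":[{"offset":[-0.15,-1,0],"turn":[0,0,0],"grip":50},{"offset":[-0.15,-1,0],"turn":[0,0,0],"grip":50},{"offset":[-0.15,-1,0],"turn":[0,0,0],"grip":50},{"offset":[-0.15,-1,0],"turn":[0,0,0],"grip":50},{"offset":[-0.15,-1,0],"turn":[0,0,0],"grip":50}]}' >/dev/null
python3 -m crank '{"plan":[{"offset":[-0.15,-0.8,0],"turn":[0,0,0],"grip":50},{"offset":[-0.1,-0.4,0],"turn":[0,0,0],"grip":50},{"offset":[0,0,0],"turn":[0,0,0],"grip":50},{"offset":[0,0,0],"turn":[0,0,0],"grip":50}]}' >/dev/null
python3 -c "
from h import *
to(.475,-.322,.04,60)"
```

```text
t 32.3 pos [ 0.4926 -0.2939  0.1019] yaw 60.6 w 60.4 gf 87.3 F [ 0.4  0.9 -2.3] tilt 0.08
 turn z units 0.07  shift now [ 0.05 -1.11  2.06]  shift after turn [ 0.04 -1.11  2.06]
```

```bash
python3 -m crank '{"plan":[{"offset":[0.02,-0.5,0],"turn":[0,0,0],"grip":50},{"offset":[0.02,-0.6,0.4],"turn":[0,0,0],"grip":50},{"offset":[0,0,0.7],"turn":[0,0,0],"grip":50},{"offset":[0,0,0.7],"turn":[0,0,0],"grip":50},{"offset":[0,0,0.2],"turn":[0,0,0],"grip":50}]}' >/dev/null
python3 -m crank '{"plan":[{"offset":[0,0,0],"turn":[0,0,0],"grip":50},{"offset":[0,0,0],"turn":[0,0,0],"grip":50}]}' >/dev/null
python3 - <<'E'
from h import *
to(.475,-.322,.0116,60)
c=cam('scene');cv2.imwrite('pics/s5.png',cv2.resize(c['img'][90:240,230:430,::-1],(800,600)))
E
```

```text
t 33.0 pos [ 0.4751 -0.3236  0.0423] yaw 60.5 w 60.0 gf 87.2 F [ 0.   0.6 -2.2] tilt 0.03
 turn z units 0.06  shift now [0.03 0.04 1.02]  shift after turn [0.03 0.04 1.02]
```

View pics/s5.png

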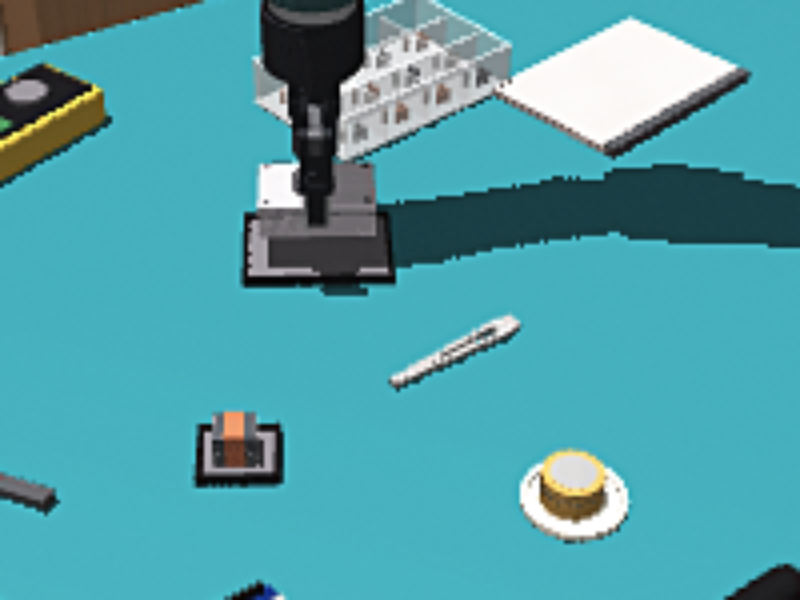

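The enclosure hangs about 30 mm above its tray, square to it and centred: the tray's front edge spans x = 245–393 and the box spans 258–377. The transformer at (240,445) and the tin at (574,490) are seated. I lower it.

```bash
python3 -m crank '{"plan":[{"offset":[0,0,0.4],"turn":[0,0,0],"grip":50},{"offset":[0,0,0.3],"turn":[0,0,0],"grip":50},{"offset":[0,0,0.2],"turn":[0,0,0],"grip":50},{"offset":[0,0,0],"turn":[0,0,0],"grip":50}]}' |egrep 'posi|conta'
python3 -m crank '{"plan":[{"offset":[0,0,0.05],"turn":[0,0,0],"grip":50},{"offset":[0,0,0],"turn":[0,0,0],"grip":50}]}' |egrep 'posi|conta'
```

```text
position: [0.4741, -0.3226, 0.0138]
contact_force: [0.7, 0.3, -2.2]
position: [0.475, -0.3231, 0.0135]
contact_force: [0.1, 0.4, -1.8]
```

```bash
python3 -m crank '{"plan":[{"offset":[0,0,0.05],"turn":[0,0,0],"grip":50},{"offset":[0,0,0],"turn":[0,0,0],"grip":50}]}' |egrep 'posi|conta'
python3 -m crank '{"plan":[{"offset":[0,0,0.03],"turn":[0,0,0],"grip":50},{"offset":[0,0,0],"turn":[0,0,0],"grip":50}]}' |egrep 'posi|conta'
```

```text
position: [0.475, -0.3232, 0.0121]
contact_force: [-0.0, 0.9, -2.6]
position: [0.475, -0.3232, 0.0118]
contact_force: [-1.7, 0.3, 4.7]
```

```bash
python3 -m crank '{"plan":[{"offset":[0,0,0.01],"turn":[0,0,0],"grip":50},{"offset":[0,0,0],"turn":[0,0,0],"grip":64},{"offset":[0,0,0],"turn":[0,0,0],"grip":72},{"offset":[0,0,0],"turn":[0,0,0],"grip":80},{"offset":[0,0,-0.3],"turn":[0,0,0],"grip":85}]}'
python3 -m crank '{"plan":[{"offset":[0,0,-0.6],"turn":[0,0,0],"grip":85},{"offset":[0,0,-1],"turn":[0,0,0],"grip":85},{"offset":[0,0,-1],"turn":[0,0,0],"grip":85},{"offset":[0,0,-1],"turn":[0,0,0],"grip":85},{"offset":[0,0,-1],"turn":[0,0,0],"grip":85}]}' >/dev/null
python3 -m crank '{"plan":[{"offset":[0,0,0],"turn":[0,0,0],"grip":85},{"offset":[0,0,0],"turn":[0,0,0],"grip":85},{"offset":[0,0,0],"turn":[0,0,0],"grip":85}]}'
python3 - <<'E'
from h import *
F=lambda P:(P[:,:2]*1000).astype(np.float32)
for n in('top','scene'):
    X=cloud(cam(n,n+'e')).reshape(-1,3)
    for nm,cc,r,z in(('encl',(.475,-.322),.07,.034),('spool',(.472,.34),.045,.056),('tin',(.4745,.012),.035,.029),('transf',(.647,-.143),.03,.032)):
        P=X[(np.hypot(*(X[:,:2]-cc).T)<r)&(abs(X[:,2]-z)<.004)]
        if len(P)>5:
            q=cv2.minAreaRect(F(P));print(n,nm,len(P),np.round(np.median(P[:,2]),4),np.round(P[:,2].std(),4),np.round(q[0],1),np.round(q[1],1),np.round(q[2],1))
    print([(t,[(np.round(d['centre'],3).tolist(),round(d['conf'],2)) for d in ctrl.mark_of(n,t)[:1]]) for t in('enclosure','board','screwdriver')])
E
```

```text
clock: 34.55
position: [0.4742, -0.3227, 0.0191]
ee_rot: [0.255, 0.967, 0.0, -0.001]
contact_force: [-0.3, -0.2, 0.6]
gripper_width: 0.085
grasp_force: 0.0
clock: 35.35
position: [0.4742, -0.3228, 0.1571]
ee_rot: [0.255, 0.967, 0.0, -0.001]
contact_force: [-1.1, -0.7, -0.1]
gripper_width: 0.085
grasp_force: 0.0
top encl 702 0.0346 0.0016 [ 470.8 -319.2] [64.  83.2] 61.0
top spool 327 0.0564 0.0016 [472.2 340.5] [55.4 55.3] 1.0
top tin 218 0.0292 0.0017 [474.4  13.3] [41.5 41.2] 0.3
top transf 112 0.0322 0.0017 [ 645.4 -142.2] [26.  30.8] 62.1
[('enclosure', [([0.47, -0.319, 0.009], 0.98)]), ('board', [([0.712, -0.003, 0.004], 0.79)]), ('screwdriver', [])]
scene encl 336 0.0342 0.0016 [ 475.3 -320.2] [64.5 90. ] 60.9
scene spool 431 0.0563 0.0013 [472.1 341.2] [57.3 54.4] 40.4
scene tin 159 0.0297 0.0016 [476.1  14.1] [44.4 41.2] 34.6
scene transf 86 0.0326 0.0015 [ 648.1 -141.6] [27.5 27.6] 60.7
[('enclosure', [([0.473, -0.324, 0.004], 0.6)]), ('board', [([0.711, -0.004, -0.001], 0.82)]), ('screwdriver', [([0.476, 0.16, -0.003], 0.87)])]
```

View pics/scenee.png

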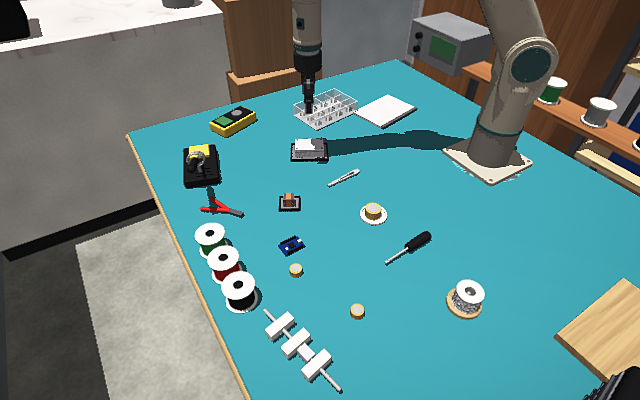

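All four parts sit flat in their places at the right heights: enclosure (309,150), transformer (290,202), tin (373,211) and spool (466,297). The board and screwdriver have not moved, and the gripper is clear.

```bash
python3 -c "
from cell import ctrl
print(ctrl.hand_in())"
```

```text
the job is handed in; nothing more can be done
None
```

The transformer, tin, spool and enclosure are each seated flat in their own places, the board and screwdriver are undisturbed, and I handed the job in at about 35 s; no verdict was returned.

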